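# Tip the timber into the open wagon

### The job

On the model railway, take the tipper wagon's lever by its knob and tip the tray right over to its stop, towards the side where the open wagon stands, so that both timber baulks slide into that wagon; then bring the empty tray back level and let go. The lever is light, so neither squeeze nor force it; never tip towards the closed van, and leave the wagons, crane, hut and fir tree where they stand.

Things in the scene. Friction and masses are not known exactly. Their poses are not given: they have to be found in the camera images.
- tip (a joint): Hinge of the steel tray along the track, rad. 0 = level, lever upright; positive = tipped to the pivot's +y side, negative = to -y. Hard stops at +-0.85. About 0.3 N m of friction (4 N at the knob) holds it where left; no spring. Tray 200 mm long, 122 wide, open at both sides; fixed sloping aprons below lead into what stands beside.
- pivot (a point): Fixed point on the tray's hinge axis, straight below the knob when the tray is level. x runs along the track away from the robot, y to the left across the tracks, z up. The knob moves about it on a circle of 70 mm radius in the y-z plane, to +y when the joint is positive. The tray begins 25 mm beyond it in +x; its end plate reaches 43 mm above the hinge.
- baulk_a_mid (a point): Centre of a plain timber baulk, 130 x 26 x 26 mm, 70 g, long axis x, lying along the track in the tray.
- baulk_b_mid (a point): Centre of the other, identical baulk, beside the first in the tray.
- wagon_mid (a point): Centre of the open wagon (dark red, 200 long in x, 112 wide in y, walls 4 mm, rim 23 mm above this point, inner floor 18 mm below it), loose, on the track at 145 mm to one side of the tipper: left or right differs from start to start.
- van_mid (a point): The closed van (same dark red, 210 x 84 x 126 mm, dark flat roof 63 mm above this point), loose, on the track on the tipper's other side.
- gantry: Yellow gantry crane, loose, 2.5 kg; origin on the board midway between legs (y +-255 mm, feet 170 long). Its girder along y, 50 mm wide, underside 325 mm up, passes 109 mm above the knob's centre, 7 mm past it towards the robot, so a gripper pointing straight down hits it: reach in from the robot's side, fingers pointing away and down, 30 to 45 degrees off vertical.
- hut: Small plaster hut with a dark pitched roof, 110 x 95 x 100 mm, loose, on the table left of the track board; origin under its centre.
- fir: Model fir tree, 80 mm wide, 170 mm tall, loose, on the table right of the track board; origin under its centre.
- tray: The tipping tray with its lever; origin on the hinge axis at the middle of the tray, 125 mm beyond the pivot point along the track. A light mechanism: squeezing the knob and pushing against a stop must stay under 70 N together.
- knob (a point): Centre of the black ball knob, 30 mm diameter, on top of a 10 mm round steel lever at the robot's end of the tray. The lever runs 50 mm from the knob straight towards the hinge and then turns along +x to the tray's end plate. Moves with the tray.
Mind the look-alikes: they are no part of the job. What is shaped like the part that bears wagon_mid but pink is not meant. What is shaped like the part that bears baulk_a_mid but pink is not meant.

How it is judged:
By the outcome, as a careful person would: the job done as asked, in the order asked, and still so for the second after the job is handed in, with the robot touching nothing.
It also fails if it takes over 42 s, if anything falls off the work surface, if the arm or the gripper's body presses on something with over 40 N, if the wrist force passes 120 N, or if a joint passes its speed limit or range.

### The arm

A 6-joint arm with a two-finger parallel gripper is mounted at the origin on the work surface. World frame = base frame: x ahead of the robot, y to its left, z up, the work surface at z = 0. Lengths are in m, angles in rad, forces in N, time in s.
With the tool pointing down it reaches from about 0.35 to 0.775 m from the base axis. Payload 5.5 kg.
Tool frame: the origin (TCP) lies midway between the tips of the shut fingers; the grasp point (between the pads) lies 19 mm behind it; z points along the fingers, y is the line along which they close (so a half turn about z gives the same grasp; the last joint's range is limited). The gripper opens to 85 mm and grips with 20 to 120 N. Pads are 22 mm wide; open, the fingers measure 114 mm over their backs; the gripper's body (76 mm by 85 mm) begins 54 mm behind the grasp point. The pads swing forward as they close: fully open they stand 13 mm farther back than shut.
Start: joints at [1.191, 0.313, 0.046, 1.304, 0, 1.431], TCP at [0.137, 0.559, 0.231] pointing down, gripper open.
Joint ranges: [-2.76, 2.76], [-0.86, 1.69], [-1.03, 1.26], [-2.2, 2.34], [-1.47, 1.5], [-3.14, 3.14]. Speed limits (rad/s): [2.57, 2.57, 3.14, 3.14, 3.14, 3.14].

### API

Orientations are given as a unit quaternion [w, x, y, z].
In Python, from workcell import env gives the robot as it stands.
- The arm moves only by the tool move_arm, never from a script. Its argument "targets" is a list of rows, each a list of 3 entries, a list of its own where there are three numbers: the shift along the tool's x, y, z in mm, then the turn, a rotation vector about the tool's x, y, z in units of 10 degrees (1.0 is 10 degrees), then the closure, from -1 (fully open) to 1 (shut). In form: [[[dx, dy, dz], [ax, ay, az], gripper], ...]. A call has 1 to 5 rows; each row is the pose to reach, as a shift and turn from the pose commanded when the call began, along the tool's axes at that moment; what a row does not reach only later rows make up. A row lasts 1/8 s, in which the tool goes at most 62.5 mm and 10.7 degrees, less where a joint would pass 70% of its speed; a pose out of reach is approached as far as the arm can. A call with a gripper value outside its range is refused whole. The fingers move at their own pace and stop on an object; "squeeze" is the grip in N (left out, the last holds). Time passes only in rows, so rows that repeat a pose let the fingers close. It gives the time, the measured TCP pose, the force, the opening and the grip force at its end, in the units of the state.
- env.get_state(): the state, without advancing time (a new reading comes with each control period).
- env.read_camera(name): name is "side" or "top"; returns a dict with "pixels" (400x640x3 uint8, red, green, blue), "fovy" (degrees; the focal length in pixels is half the picture's height over the tangent of half this angle, whatever the lens; pixels are square), "cx", "cy" (the principal point, pixels), "dist_coeffs" ([k1, k2, p1, p2, k3] as OpenCV has them; the pictures are not rectified), "extrinsics" (4x4, takes a point from world to camera coordinates). Camera axes: x right, y up, looking along -z (the intrinsics and any distortion apply to the point x, -y, -z); pixel columns grow to the right and rows downward; lengths in m; the calibration is good to about 2 mm. A picture is of the moment at which its call begins. There is no depth.
- env.hand_in(): hands the job in; it is judged then, once.
Trained networks look in a picture, given as the dict that the camera call returned (one of the last four; its "shot" number tells which), for a name from the list of things; names that differ only in an ending like _2 or _b are one class to them, and where a whole thing is asked for, a point or a joint stands for the part that bears it (a point fixed in the world has none). Each returns a list of dicts, best first, with "confidence" (0 to 1); they miss things now and then, are a little off and sometimes report something else, mostly with a low value. They report only what shows in the picture. A call takes as long as a camera call. They do not tell look-alikes from the thing itself.
- env.spot_in(thing, picture): "centre" ([x, y, z] in m, in world coordinates, good to about 4 mm: the middle of the surface that is visible of it).
- env.regions_of(thing, picture): "mask" (400x640 bool, what is visible of it).
- env.landmark_of(thing, picture): "centre" ([x, y, z] in m, in world coordinates, good to about 4 mm: a listed point, or the origin of a listed thing).
The state is a dict: "clock": time; "joint_pos": joint angles; "qvel": joint speeds; "tau": joint torques, N m; "tcp_pos": TCP position; "orientation": TCP orientation; "wrist_force": force on the tool from outside, world axes, zero at the start; "ft_torque": the same for the moment, N m; "finger_gap": finger opening in m; "grip_force": force on a finger pad.
Only numpy, scipy, OpenCV 4.12 (cv2) and the standard library are available. Lean on these libraries where they do the work, as an engineer would, in place of code of your own. Each camera call takes 0.05 s, during which the arm holds its last target. There are 200 camera calls.

## Working session

There is one attempt and no reset: what is moved stays moved. The work goes in short steps, Python scripts to look and compute and a tool call to move; the robot and the scene stay as the last step left them, time stands still between calls to the robot, and variables do not carry over. Pictures are saved under pics/ and viewed, at most 10 in all, crops included, and the job is handed in when it is done.

Besides the shell and the picture viewer there is one more tool, called after ">>>" in YAML: its name, and indented under it one key for each argument. move_arm: Moves the arm, as the interface text tells. Its arguments: {"type":"object","properties":{"targets":{"type":"array","items":{"type":"array"}},"squeeze":{"type":"number"}},"required":["targets"]}

```bash
mkdir -p pics; cat > h.py <<'E'
import numpy as np,cv2
from workcell import env
def proj(P,p):
    P=np.atleast_2d(np.array(P,float));c=(p["extrinsics"]@np.c_[P,np.ones(len(P))].T).T[:,:3]*[1,-1,-1]
    f=200/np.tan(np.radians(p["fovy"])/2)
    K=np.array([[f,0,p["cx"]],[0,f,p["cy"]],[0,0,1.]])
    return cv2.projectPoints(c,np.zeros(3),np.zeros(3),K,np.array(p["dist_coeffs"],float))[0][:,0]
E
python3 - <<'E'
from h import *
ims=[]
for n in("side","top"):
    p=env.read_camera(n)
    im=p["pixels"][:,:,::-1].copy()
    for t in["pivot","knob","baulk_a_mid","baulk_b_mid","wagon_mid","van_mid","gantry","hut","fir","tray"]:
        for r in env.landmark_of(t,p)[:3]:
            q=proj(r["centre"],p)[0]
            print(n,t,np.round(r["centre"],3),round(r["confidence"],2),q.round())
    cv2.imwrite(f"pics/{n}0.png",im)
s=env.get_state();print({k:np.round(v,3) for k,v in s.items()})
E
```

```text
side pivot [0.583 0.106 0.16 ] 0.93 [333. 174.]
side baulk_a_mid [0.327 0.188 0.011] 0.79 [251. 206.]
side baulk_a_mid [0.717 0.099 0.174] 0.72 [380. 167.]
side baulk_b_mid [ 0.485 -0.24   0.002] 0.55 [314. 313.]
side wagon_mid [ 0.721 -0.426  0.033] 0.9 [440. 365.]
side wagon_mid [ 0.678 -0.063  0.047] 0.59 [377. 240.]
side van_mid [0.731 0.225 0.075] 0.8 [372. 172.]
side van_mid [0.706 0.064 0.173] 0.68 [379. 175.]
side hut [ 0.483 -0.241  0.001] 0.66 [314. 313.]
side hut [ 0.653  0.483 -0.001] 0.48 [337. 155.]
side hut [0.717 0.098 0.17 ] 0.29 [380. 169.]
side fir [ 0.482 -0.244  0.   ] 0.61 [313. 315.]
side tray [0.704 0.085 0.157] 0.68 [376. 175.]
top pivot [0.58  0.111 0.16 ] 0.6 [290. 189.]
top knob [0.583 0.112 0.227] 0.83 [287. 184.]
top baulk_a_mid [0.719 0.096 0.178] 0.77 [295. 142.]
top baulk_a_mid [0.325 0.185 0.009] 0.74 [270. 275.]
top baulk_a_mid [0.706 0.065 0.172] 0.35 [306. 147.]
top baulk_b_mid [0.706 0.066 0.175] 0.75 [305. 146.]
top wagon_mid [ 0.678 -0.057  0.043] 0.83 [345. 166.]
top wagon_mid [ 0.72  -0.425  0.032] 0.59 [456. 156.]
top van_mid [0.726 0.227 0.08 ] 0.96 [257. 149.]
top hut [ 0.645  0.485 -0.   ] 0.71 [186. 178.]
top fir [ 0.482 -0.24   0.   ] 0.7 [400. 228.]
top tray [0.702 0.082 0.159] 0.69 [300. 149.]
top tray [ 0.649  0.483 -0.001] 0.27 [186. 177.]
{'clock': np.float64(1.1), 'joint_pos': array([1.191, 0.313, 0.046, 1.304, 0.   , 1.431]), 'qvel': array([ 0.001, -0.001, -0.001, -0.001, -0.001, -0.001]), 'tau': array([ -0.   , -48.048,  29.882,   0.   ,  -0.   ,   0.   ]), 'tcp_pos': array([0.137, 0.559, 0.231]), 'orientation': array([0.   , 0.12 , 0.993, 0.   ]), 'wrist_force': array([-0.264,  0.848,  1.021]), 'ft_torque': array([ 0.042, -0.025, -0.009]), 'grip_force': np.float64(0.0), 'finger_gap': np.float64(0.085)}
```

```bash
python3 -c "
import cv2,numpy as np
a=cv2.imread('pics/side0.png');b=cv2.imread('pics/top0.png')
cv2.imwrite('pics/c0.png',np.vstack([cv2.resize(a[80:400,150:550],(560,300)) ,cv2.resize(b[50:330,150:500],(560,300))]))"
```

```text
(no output)
```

View pics/side0.png

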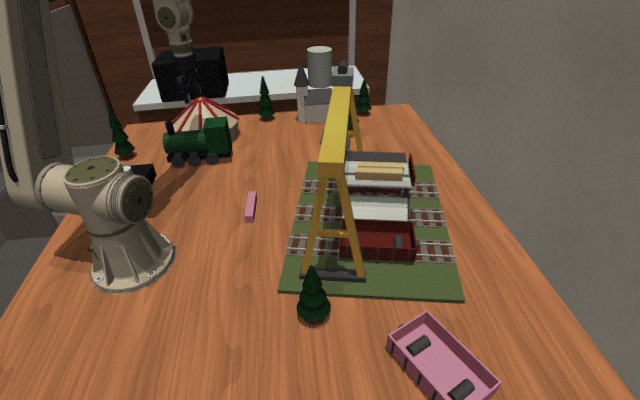

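View pics/top0.png

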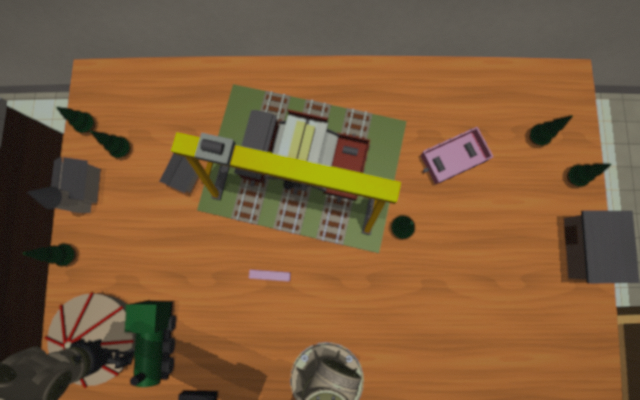

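The side and top views show the dark red open wagon at side (378,242) and top (345,160), on the tipper's −y side. The van is on the +y side at top (257,149). The pink wagon and pink baulk are decoys. The track is yawed about −10.5°. So I tip to −y (negative).

```bash
cat >> h.py <<'E'
from scipy.spatial.transform import Rotation as Ro
YAW=np.radians(-10.5);U=np.array([np.cos(YAW),np.sin(YAW),0]);V=np.array([-U[1],U[0],0]);Kz=np.array([0,0,1.])
def tool(th,tip=0):
    t=np.radians(th);z=np.sin(t)*U-np.cos(t)*Kz
    R=np.c_[np.cross(V,z),V,z]
    return Ro.from_rotvec(-tip*U)*Ro.from_matrix(R)   # joint positive -> +y = rotation -u
def cur():
    s=env.get_state();q=s["orientation"];return np.array(s["tcp_pos"]),Ro.from_quat([q[1],q[2],q[3],q[0]])
def step(p,R,base=None):
    p0,R0=base or cur()
    return R0.inv().apply(np.array(p)-p0)*1000,np.degrees((R0.inv()*R).as_rotvec())/10
def show(p,R,base=None):
    a,b=step(p,R,base);print(a.round(1),b.round(2));return p,R
E
python3 - <<'E'
from h import *
k=np.array([.582,.110,.229]);R=tool(45);z=R.as_matrix()[:,2]
p0,R0=cur()
show(k+z*(.019-.14),R)
show([.25,.4,.33],R)
E
```

```text
[-453.8 -334.8  -83.3] [-0.13 -4.5  -0.31]
[-147.8 -127.1  -98.7] [-0.13 -4.5  -0.31]
```

>>> move_arm:
  targets:
    - [[0,0,-60],[0,0,0],-0.2]
    - [[-40,-40,-95],[0,-0.5,0],-0.2]
    - [[-90,-80,-98],[0,-1.5,0],-0.2]
    - [[-148,-127,-98],[0,-2.5,-0.2],-0.2]
    - [[-190,-160,-98],[-0.1,-3.2,-0.2],-0.2]
  squeeze: 20

```text
clock: 1.72
tcp_pos: [0.2787, 0.3635, 0.3297]
orientation: [0.277, 0.097, 0.956, -0.024]
wrist_force: [0.9, -0.0, 0.4]
finger_gap: 0.0514
grip_force: 0.0
```

```bash
python3 - <<'E'
from h import *
k=np.array([.582,.110,.229]);R=tool(45);z=R.as_matrix()[:,2]
print(cur()[0],env.get_state()["joint_pos"])
show(k+z*(.019-.14),R)
E
```

```text
[0.27872391 0.36349892 0.32974571] [ 1.07635904 -0.06680199 -0.2718959   1.17752182 -0.53420653  1.2271504 ]
[-214.3 -189.7  151.6] [-0.03 -1.27 -0.1 ]
```

>>> move_arm:
  targets:
    - [[-43,-38,30],[0,-0.3,0],-0.2]
    - [[-86,-76,60],[0,-0.6,0],-0.2]
    - [[-129,-114,90],[0,-0.9,0],-0.2]
    - [[-172,-152,120],[0,-1.2,-0.1],-0.2]
    - [[-210,-187,148],[0,-1.27,-0.1],-0.2]

```text
clock: 2.35
tcp_pos: [0.4885, 0.1324, 0.3141]
orientation: [0.379, 0.086, 0.92, -0.037]
wrist_force: [0.7, 0.4, -0.7]
finger_gap: 0.0512
grip_force: 0.0
```

```bash
cat > look.py <<'E'
from h import *
import sys
P={}
tiles=[]
for n in("side","top"):
    p=env.read_camera(n);im=p["pixels"][:,:,::-1].copy()
    for t in sys.argv[2:]:
        for r in env.landmark_of(t,p)[:3]:
            print(n,t,np.round(r["centre"],3),round(r["confidence"],2),proj(r["centre"],p)[0].round())
    a=im[110:280,270:470] if n=="side" else im[80:250,200:400]
    tiles.append(cv2.resize(a,None,fx=3.5,fy=3.5)[:,:700][:595] if 0 else cv2.resize(a,(400,340),interpolation=cv2.INTER_CUBIC))
cv2.imwrite(f"pics/{sys.argv[1]}.png",np.hstack(tiles))
E
python3 look.py p1 pivot knob tray wagon_mid
python3 - <<'E'
from h import *
k=np.array([.582,.110,.229]);R=tool(45);z=R.as_matrix()[:,2]
print(cur()[0],env.get_state()["joint_pos"])
show(k+z*(.019-.14),R)
show(k+z*(.019),R)
E
```

```text
side pivot [0.586 0.109 0.16 ] 0.72 [334. 173.]
side tray [0.705 0.086 0.156] 0.87 [376. 175.]
side wagon_mid [ 0.678 -0.062  0.05 ] 0.66 [377. 239.]
side wagon_mid [ 0.719 -0.426  0.031] 0.58 [440. 366.]
top pivot [0.583 0.11  0.162] 0.67 [290. 188.]
top knob [0.582 0.115 0.228] 0.63 [286. 184.]
top tray [0.701 0.083 0.16 ] 0.7 [300. 149.]
top tray [0.583 0.11  0.228] 0.18 [288. 183.]
top wagon_mid [ 0.723 -0.425  0.035] 0.83 [456. 155.]
[0.48793582 0.13569371 0.3142588 ] [ 0.31410673 -0.34429588 -0.69266104  0.50777455 -0.34561899  0.36709816]
[-8.5 -8.1  8. ] [-0.02 -0.03  0.01]
[ -9.2  -7.6 148. ] [-0.02 -0.03  0.01]
```

View pics/p1.png

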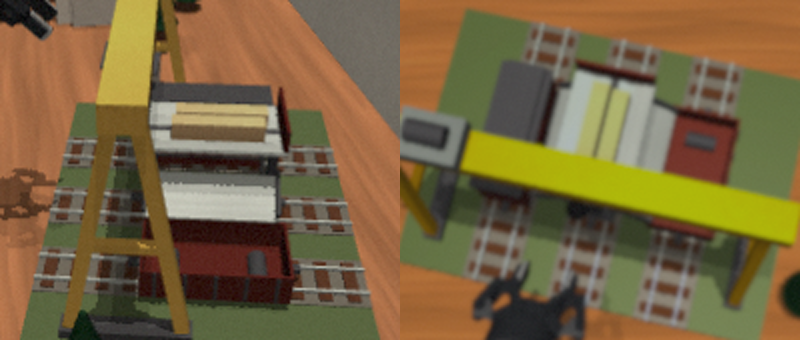

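The side view half shows the tray level with both baulks in it. In the top view half, the knob shows as a dark spot near full-image (292,184), just in front of the girder, and the fingers are just short of it.

>>> move_arm:
  targets:
    - [[-4,-4,20],[0,0,0],-0.4]
    - [[-8,-7,50],[0,0,0],-0.4]
    - [[-9,-8,80],[0,0,0],-0.4]
    - [[-9,-8,98],[0,0,0],-0.4]
    - [[-9,-8,98],[0,0,0],-0.4]

```text
clock: 3.48
tcp_pos: [0.5603, 0.1127, 0.2491]
orientation: [0.377, 0.085, 0.921, -0.037]
wrist_force: [-0.2, 0.3, -0.4]
finger_gap: 0.0598
grip_force: 0.0
```

```bash
python3 - <<'E'
from h import *
p=env.read_camera("top")
for r in env.landmark_of("knob",p): print(r["centre"],r["confidence"])
p0,R=cur();z=R.as_matrix()[:,2];print(p0,env.get_state()["wrist_force"])
for y in (.1,.105,.11,.115): print(proj([.582,y,.23],p))
k=np.array([.582,.109,.229]);show(k+.019*z,tool(45))
im=p["pixels"][150:230,245:345,::-1]
cv2.imwrite("pics/p2.png",cv2.resize(im,(700,560),interpolation=cv2.INTER_CUBIC))
E
```

```text
[0.5836, 0.1132, 0.2295] 0.78
[0.699, 0.0808, 0.1612] 0.38
[0.56054596 0.11277076 0.25097774] [-0.37556909 -0.16076436  0.34898918]
[[291.21375068 183.65633134]]
[[289.41908327 183.64522781]]
[[287.62497825 183.63416426]]
[[285.83144757 183.62314072]]
[-0.   0.4 49.9] [-0.03 -0.03  0.  ]
```

View pics/p2.png

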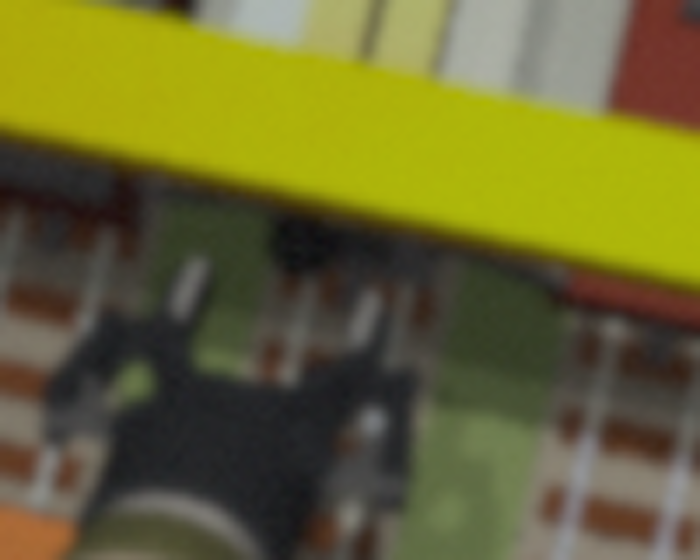

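The knob is at crop (300,238), i.e. pixel (288,184), so y≈0.109. The fingertips straddle the line to it. I'll advance 50 mm and close.

>>> move_arm:
  targets:
    - [[0,0,20],[0,0,0],-0.4]
    - [[0,0,40],[0,0,0],-0.4]
    - [[0,0,51],[0,0,0],-0.4]
    - [[0,0,51],[0,0,0],-0.1]
    - [[0,0,51],[0,0,0],0.1]

```text
clock: 4.2
tcp_pos: [0.5961, 0.1051, 0.2153]
orientation: [0.379, 0.086, 0.921, -0.037]
wrist_force: [-0.2, 0.3, -0.4]
finger_gap: 0.0383
grip_force: 0.0
```

>>> move_arm:
  targets:
    - [[0,0,0],[0,0,0],0.3]
    - [[0,0,0],[0,0,0],0.4]
    - [[0,0,0],[0,0,0],0.5]
    - [[0,0,0],[0,0,0],0.5]
    - [[0,0,0],[0,0,0],0.5]
  squeeze: 20

```text
clock: 4.82
tcp_pos: [0.5963, 0.106, 0.2157]
orientation: [0.379, 0.086, 0.921, -0.036]
wrist_force: [-3.1, 4.2, 2.9]
finger_gap: 0.0289
grip_force: 19.4
```

```bash
cat > tip.py <<'E'
from h import *
import sys
p0,R0=cur();s=env.get_state();print(p0,s["joint_pos"].round(2) if hasattr(s["joint_pos"],'round') else s["joint_pos"],s["wrist_force"])
z=R0.as_matrix()[:,2];g=p0-.019*z
piv=np.array([float(a) for a in sys.argv[1].split(",")])
now=np.arctan2((g-piv)@V,(g-piv)[2]);print("now",now,"r",np.hypot((g-piv)@V,(g-piv)[2]))
for d in map(float,sys.argv[2:]):
    Q=Ro.from_rotvec(-d*U);print(d);show(piv+Q.apply(p0-piv),Q*R0)
E
python3 tip.py .582,.109,.159 -.1 -.2 -.3 -.4 -.5 -.6 -.7 -.8 -.86
```

```text
[0.59627746 0.10604433 0.21574397] [ 0.16 -0.08 -0.77  0.13 -0.25  0.25] [-3.05793892  4.21197268  2.90081215]
now -0.0034612372617224807 r 0.07022854475294431
-0.1
[ 0.2 -5.7  0.2] [-0.41  0.    0.4 ]
-0.2
[  0.8 -11.3   0.9] [-0.81  0.    0.81]
-0.3
[  1.8 -16.8   1.9] [-1.22  0.    1.21]
-0.4
[  3.2 -22.1   3.3] [-1.63  0.01  1.61]
-0.5
[  5.  -27.2   5.1] [-2.03  0.01  2.02]
-0.6
[  7.1 -32.    7.3] [-2.44  0.01  2.42]
-0.7
[  9.5 -36.5   9.7] [-2.85  0.01  2.83]
-0.8
[ 12.2 -40.6  12.5] [-3.25  0.01  3.23]
-0.86
[ 14.  -42.9  14.3] [-3.5   0.01  3.47]
```

>>> move_arm:
  targets:
    - [[0.2,-5.7,0.2],[-0.4,0,0.4],0.5]
    - [[0.8,-11.3,0.9],[-0.8,0,0.8],0.5]
    - [[1.8,-16.8,1.9],[-1.2,0,1.2],0.5]
    - [[3.2,-22.1,3.3],[-1.6,0,1.6],0.5]
    - [[3.2,-22.1,3.3],[-1.6,0,1.6],0.5]

```text
clock: 5.45
tcp_pos: [0.5908, 0.0831, 0.2096]
orientation: [0.388, 0.16, 0.896, 0.144]
wrist_force: [-7.7, 3.7, 3.7]
finger_gap: 0.0284
grip_force: 21.7
```

```bash
python3 tip.py .582,.109,.159 -.1 -.2 -.3 -.4 -.43 -.46 -.5; python3 look.py p3 pivot knob
```

```text
[0.59084608 0.08307124 0.20957892] [-0.1  -0.14 -0.91 -0.03  0.21  0.34] [-7.66498814  3.6966465   3.73815995]
now -0.43038370865773606 r 0.0694062725016617
-0.1
[ 0.4 -5.6  0.4] [-0.41  0.    0.4 ]
-0.2
[  1.1 -11.    1.2] [-0.81  0.01  0.81]
-0.3
[  2.2 -16.4   2.4] [-1.22  0.01  1.21]
-0.4
[  3.7 -21.5   4. ] [-1.63  0.02  1.61]
-0.43
[  4.3 -23.    4.5] [-1.75  0.02  1.74]
-0.46
[  4.8 -24.5   5.1] [-1.87  0.02  1.86]
-0.5
[  5.6 -26.5   5.9] [-2.03  0.02  2.02]
side pivot [0.584 0.106 0.163] 0.61 [334. 173.]
side knob [0.576 0.083 0.22 ] 0.71 [332. 160.]
top pivot [0.583 0.11  0.16 ] 0.85 [290. 188.]
top knob [0.58  0.084 0.22 ] 0.81 [297. 185.]
top knob [0.7   0.079 0.16 ] 0.25 [301. 150.]
```

View pics/p3.png

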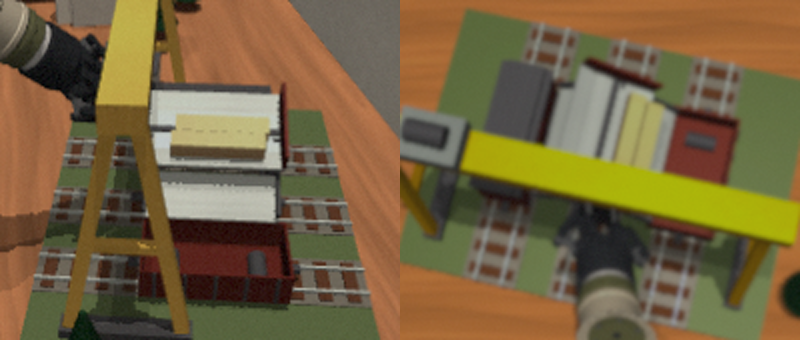

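The tray is tipping towards the red wagon. The baulks lie against its lower edge, at about crop (640,130) in the top half. I'll continue.

>>> move_arm:
  targets:
    - [[0.4,-5.6,0.4],[-0.4,0,0.4],0.5]
    - [[1.1,-11,1.2],[-0.8,0,0.8],0.5]
    - [[2.2,-16.4,2.4],[-1.2,0,1.2],0.5]
    - [[3.7,-21.5,4],[-1.6,0,1.6],0.5]
    - [[3.9,-22,4.2],[-1.7,0,1.7],0.5]

```text
clock: 6.38
tcp_pos: [0.5944, 0.0638, 0.2011]
orientation: [0.373, 0.231, 0.836, 0.331]
wrist_force: [-10.9, 7.4, -3.1]
finger_gap: 0.0286
grip_force: 19.5
```

```bash
python3 tip.py .582,.109,.159 -.02 -.04 -.06 ; python3 look.py p4 pivot knob baulk_a_mid baulk_b_mid
```

```text
[0.5943831  0.06383579 0.20106366] [-0.36 -0.05 -1.03 -0.27  0.68  0.5 ] [-10.85451671   7.40118173  -3.08041487]
now -0.7885285599770876 r 0.07322666888030421
-0.02
[-0.  -1.2 -0. ] [-0.08  0.    0.08]
-0.04
[-0.  -2.4  0. ] [-0.16  0.    0.16]
-0.06
[-0.  -3.6  0. ] [-0.25  0.    0.24]
side knob [0.57  0.062 0.206] 0.93 [331. 169.]
side baulk_a_mid [ 0.681 -0.071  0.039] 0.66 [379. 244.]
side baulk_a_mid [0.324 0.188 0.011] 0.57 [250. 206.]
side baulk_b_mid [ 0.668 -0.1    0.039] 0.59 [377. 251.]
side baulk_b_mid [ 0.68  -0.071  0.04 ] 0.51 [378. 243.]
top pivot [0.584 0.11  0.158] 0.95 [290. 188.]
top knob [0.573 0.064 0.208] 0.6 [305. 188.]
top knob [ 0.649  0.487 -0.   ] 0.29 [185. 177.]
top baulk_a_mid [0.327 0.181 0.008] 0.78 [271. 274.]
top baulk_a_mid [ 0.683 -0.07   0.043] 0.54 [349. 165.]
top baulk_b_mid [0.702 0.081 0.161] 0.66 [301. 149.]
top baulk_b_mid [ 0.668 -0.099  0.04 ] 0.49 [358. 169.]
```

View pics/p4.png

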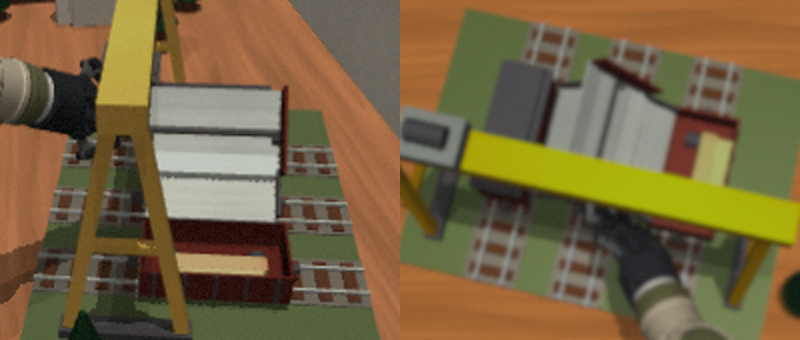

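```bash
cat > rel.py <<'E'
from h import *
# tip angle pairs: position angle a, tool roll b ; absolute targets with knob at pivot+70mm
piv=np.array([.5825,.109,.1595])
def pose(a,b,th=45,off=.019):
    R=tool(th,b);k=piv+Ro.from_rotvec(-a*U).apply([0,0,.07]);return k+off*R.as_matrix()[:,2],R
E
python3 - <<'E'
from rel import *
pm=np.array([0.59084608,0.08307124,0.20957892]);Rm=Ro.from_quat([.16,.896,.144,.388])
C=(pm+Rm.apply([.0039,-.022,.0042]),Rm*Ro.from_rotvec(np.radians([-17,0,17])))
print("joint",env.get_state()["joint_pos"]);
print("cmd vs meas");show(*cur(),base=C)
for a,b,th in((-.8,-.8,45),(-.82,-.6,45),(-.86,-.5,45),(-.88,-.5,45),(-.88,-.5,40)):
    print(a,b,th);show(*pose(a,b,th));show(*pose(a,b,th),base=C)
E
```

```text
joint [-0.35775824 -0.05236406 -1.02762285 -0.27267301  0.67603696  0.50354613]
cmd vs meas
[-7.6  3.6  2.3] [0.04 0.1  0.01]
-0.8 -0.8 45
[ 6.6 -0.4 -2.6] [-0.03 -0.1  -0.09]
[-1.   3.3 -0.4] [ 0.02 -0.   -0.08]
-0.82 -0.6 45
[ 6.4 -4.5 -2.7] [ 0.79 -0.11 -0.89]
[-1.2 -0.8 -0.6] [ 0.83 -0.01 -0.89]
-0.86 -0.5 45
[ 6.1 -8.6 -2.9] [ 1.2  -0.11 -1.29]
[-1.4 -4.9 -0.7] [ 1.23 -0.01 -1.29]
-0.88 -0.5 45
[  6.2 -10.   -2.8] [ 1.2  -0.11 -1.29]
[-1.4 -6.3 -0.7] [ 1.23 -0.01 -1.29]
-0.88 -0.5 40
[  7.8 -10.3  -2.9] [ 1.26  0.39 -1.24]
[ 0.2 -6.6 -0.8] [ 1.29  0.49 -1.24]
```

>>> move_arm:
  targets:
    - [[1,0,0],[0.4,0,-0.4],0.5]
    - [[2,0,-1],[0.8,0,-0.8],0.5]
    - [[2,0,-1],[0.9,0,-1],0.5]
    - [[2,0,-1],[0.9,0,-1],0.5]

```text
clock: 7.38
tcp_pos: [0.5945, 0.0628, 0.2032]
orientation: [0.385, 0.185, 0.875, 0.228]
wrist_force: [-2.0, -3.1, 1.6]
finger_gap: 0.0278
grip_force: 21.0
```

```bash
python3 - <<'E'
from rel import *
print("joint",env.get_state()["joint_pos"]);
for a,b,th in((-.8,-.6,45),(-.84,-.6,45),(-.86,-.6,45),(-.89,-.6,45)):
    print(a,b,th);show(*pose(a,b,th))
for n in("side","top"):
    p=env.read_camera(n)
    for r in env.landmark_of("knob",p)[:1]: 
        d=np.array(r["centre"])-piv; print(r["centre"],"tip",np.arctan2(d@V,d[2]))
E
```

```text
joint [-0.25762375 -0.11202451 -0.96315542 -0.11973891  0.45587961  0.36623342]
-0.8 -0.6 45
[ 8.6 -2.7 -0.8] [-0.1  -0.06  0.13]
-0.84 -0.6 45
[ 9.1 -5.4 -0.4] [-0.1  -0.06  0.13]
-0.86 -0.6 45
[ 9.4 -6.8 -0.1] [-0.1  -0.06  0.13]
-0.89 -0.6 45
[ 9.9 -8.8  0.4] [-0.1  -0.06  0.13]
[0.5692, 0.0642, 0.209] tip -0.7538744258169229
```

>>> move_arm:
  targets:
    - [[4,-1,0],[0,0,0],0.5]
    - [[8.5,-3,0],[0,0,0],0.5]
    - [[9,-5.4,0],[0,0,0],0.5]
    - [[9.4,-6.5,0],[0,0,0],0.5]
    - [[9.4,-6.5,0],[0,0,0],0.5]

```text
clock: 8.2
tcp_pos: [0.5932, 0.0607, 0.2012]
orientation: [0.392, 0.183, 0.872, 0.228]
wrist_force: [12.0, -0.6, 6.7]
finger_gap: 0.028
grip_force: 23.6
```

```bash
python3 - <<'E'
from rel import *
print("joint",env.get_state()["joint_pos"]);
for a,b,th in((-.84,-.6,45),(-.86,-.6,45),(-.89,-.6,45)):
    print(a,b,th);show(*pose(a,b,th))
for i in range(2):
  for n in("side","top"):
    p=env.read_camera(n)
    for r in env.landmark_of("knob",p)[:1]: 
        d=np.array(r["centre"])-piv; print(r["centre"],"tip",np.arctan2(d@V,d[2]))
E
```

```text
joint [-0.26571342 -0.11015001 -0.98270342 -0.15353145  0.46407159  0.36135136]
-0.84 -0.6 45
[ 8.2 -2.4 -0.2] [-0.06  0.    0.16]
-0.86 -0.6 45
[ 8.5 -3.8  0. ] [-0.06  0.    0.16]
-0.89 -0.6 45
[ 9.  -5.8  0.5] [-0.06  0.    0.16]
[0.5709, 0.0631, 0.2014] tip -0.8452884540081437
[0.5721, 0.0607, 0.2052] tip -0.8241483292044919
[0.572, 0.0618, 0.206] tip -0.8046221707963892
[0.5711, 0.0606, 0.2081] tip -0.796256135447942
```

>>> move_arm:
  targets:
    - [[-3,-1.5,0],[0,0,0],0.5]
    - [[-4,-3,0],[0,0,0],0.5]
    - [[-4,-4,0],[0,0,0],0.5]
    - [[-4,-4,0],[0,0,0],0.5]

```text
clock: 9.1
tcp_pos: [0.5929, 0.0583, 0.1996]
orientation: [0.389, 0.182, 0.873, 0.231]
wrist_force: [5.6, 6.0, 9.7]
finger_gap: 0.0278
grip_force: 20.0
```

```bash
cat > chk.py <<'E'
from rel import *
s=env.get_state();R=cur()[1];print("joint",np.round(s["joint_pos"],3),"Ftool",R.inv().apply(s["wrist_force"]).round(1))
for a,b,th in((-.84,-.6,45),(-.86,-.6,45),(-.89,-.6,45)):
    print(a,b,th);show(*pose(a,b,th))
for i in range(2):
  for n in("side","top"):
    p=env.read_camera(n)
    for r in env.landmark_of("knob",p)[:1]: 
        d=np.array(r["centre"])-piv; print(r["centre"],"tip",np.arctan2(d@V,d[2]))
E
python3 chk.py
```

```text
joint [-0.277 -0.106 -0.98  -0.145  0.478  0.351] Ftool [-6.3 11.1  0.1]
-0.84 -0.6 45
[ 8.2  0.5 -0.2] [-0.04 -0.04  0.16]
-0.86 -0.6 45
[ 8.5 -0.8  0. ] [-0.04 -0.04  0.16]
-0.89 -0.6 45
[ 9.  -2.8  0.4] [-0.04 -0.04  0.16]
[0.5711, 0.0602, 0.2023] tip -0.8634248612091198
[0.5685, 0.0601, 0.2055] tip -0.8333004771516603
[0.5679, 0.0606, 0.2031] tip -0.8561394187654734
[0.5709, 0.0618, 0.2016] tip -0.856161637651358
```

>>> move_arm:
  targets:
    - [[0,-1.5,0],[0,0,0],0.5]
    - [[0,-3,0],[0,0,0],0.5]
    - [[0,-3,0],[0,0,0],0.5]

```text
clock: 9.88
tcp_pos: [0.5929, 0.0581, 0.1996]
orientation: [0.389, 0.18, 0.873, 0.233]
wrist_force: [6.8, 15.2, 13.0]
finger_gap: 0.0274
grip_force: 20.5
```

```bash
python3 chk.py; python3 look.py p5 baulk_a_mid wagon_mid van_mid
```

```text
joint [-0.282 -0.104 -0.981 -0.149  0.489  0.346] Ftool [-4.5 20.6  1.7]
-0.84 -0.6 45
[ 8.3  0.7 -0.2] [ 0.   -0.04  0.17]
-0.86 -0.6 45
[ 8.6 -0.7  0. ] [ 0.   -0.04  0.17]
-0.89 -0.6 45
[ 9.1 -2.7  0.5] [ 0.   -0.04  0.17]
[0.5667, 0.0608, 0.2063] tip -0.8211522502479496
[0.57, 0.0579, 0.2081] tip -0.8241661287103609
[0.5709, 0.0615, 0.203] tip -0.8429453018991125
[0.5698, 0.0619, 0.2062] tip -0.8055966564123275
side baulk_a_mid [0.326 0.187 0.011] 0.66 [251. 206.]
side baulk_a_mid [ 0.684 -0.072  0.039] 0.56 [380. 244.]
side wagon_mid [ 0.676 -0.064  0.045] 0.93 [377. 240.]
side wagon_mid [ 0.719 -0.423  0.036] 0.67 [439. 363.]
top baulk_a_mid [0.325 0.185 0.009] 0.85 [270. 275.]
top baulk_a_mid [ 0.68  -0.072  0.041] 0.5 [350. 166.]
top wagon_mid [ 0.721 -0.425  0.035] 0.86 [456. 155.]
top wagon_mid [ 0.68  -0.055  0.043] 0.56 [345. 166.]
top van_mid [0.724 0.228 0.076] 0.94 [257. 149.]
```

View pics/p5.png

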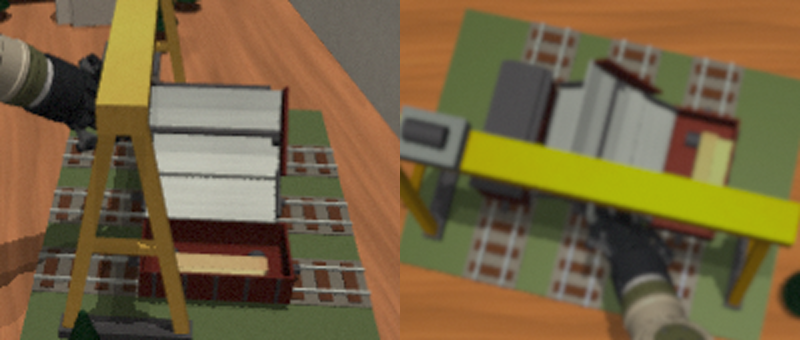

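The tray is at its stop: a 3 mm further command gave no motion and 20 N. The tray is empty, and the baulks lie in the red wagon at crop (712,155) in the top half. Now back to level.

```bash
cat > back.py <<'E'
from rel import *
import sys
o=float(sys.argv[1])
for ab in sys.argv[2:]:
    a,b=map(float,ab.split(","));p,R=pose(a,b);p=p+R.apply([o*a/.85,0,0]);show(p,R)
E
python3 back.py .0084 -.75,-.53 -.65,-.46 -.55,-.39 -.45,-.32 -.35,-.25
```

```text
[-0.2  6.  -1.2] [ 0.28 -0.04 -0.11]
[ 0.1 12.3 -1.7] [ 0.57 -0.03 -0.39]
[ 0.8 18.6 -1.8] [ 0.85 -0.03 -0.68]
[ 2.  24.7 -1.4] [ 1.14 -0.02 -0.96]
[ 3.6 30.7 -0.6] [ 1.42 -0.02 -1.24]
```

>>> move_arm:
  targets:
    - [[0,6,-1.2],[0.3,0,-0.1],0.5]
    - [[0,12.3,-1.7],[0.6,0,-0.4],0.5]
    - [[0.8,18.6,-1.8],[0.85,0,-0.7],0.5]
    - [[2,24.7,-1.4],[1.1,0,-1],0.5]
    - [[3.6,30.7,-0.6],[1.4,0,-1.2],0.5]

```text
clock: 11.3
tcp_pos: [0.5961, 0.0757, 0.2144]
orientation: [0.388, 0.141, 0.908, 0.073]
wrist_force: [11.0, -14.1, 7.0]
finger_gap: 0.0278
grip_force: 26.4
```

```bash
python3 back.py .0084 -.35,-.25 -.25,-.18 -.18,-.1 -.1,-.05 -.05,0 0,0 
```

```text
[ 4.   8.7 -1.3] [-0.12  0.02 -0.07]
[ 4.8 14.8 -1.7] [ 0.16  0.02 -0.36]
[ 5.6 18.7 -1.7] [ 0.49  0.01 -0.68]
[ 6.8 23.5 -1.5] [ 0.69  0.01 -0.88]
[ 7.7 26.3 -1.2] [ 0.89  0.   -1.09]
[ 8.8 29.6 -0.8] [ 0.89  0.   -1.09]
```

>>> move_arm:
  targets:
    - [[0,1,0],[0,0,0],0.5]
    - [[0,1,0],[0,0,0],0.5]

```text
clock: 11.55
tcp_pos: [0.5966, 0.079, 0.2153]
orientation: [0.389, 0.14, 0.908, 0.076]
wrist_force: [0.5, -11.5, 14.4]
finger_gap: 0.0274
grip_force: 30.2
```

```bash
python3 chk.py; python3 back.py .0084 -.35,-.25;python3 look.py p6 pivot
```

```text
joint [-0.026 -0.134 -0.857  0.035  0.048  0.301] Ftool [-13.8  -7.3  -9.9]
-0.84 -0.6 45
[ 14.7 -22.1   6.8] [-1.49  0.04  1.35]
-0.86 -0.6 45
[ 15.2 -23.3   7.4] [-1.49  0.04  1.35]
-0.89 -0.6 45
[ 16.1 -25.    8.3] [-1.49  0.04  1.35]
[0.5761, 0.0811, 0.2211] tip -0.4346584531643593
[0.5756, 0.0824, 0.2225] tip -0.41040365926302763
[0.572, 0.083, 0.2213] tip -0.41837881631116075
[0.5713, 0.0857, 0.2227] tip -0.3760089875094458
[ 4.   5.3 -1.1] [-0.08  0.02 -0.08]
side pivot [0.582 0.109 0.162] 0.59 [333. 173.]
top pivot [0.581 0.11  0.158] 0.7 [290. 189.]
```

View pics/p6.png

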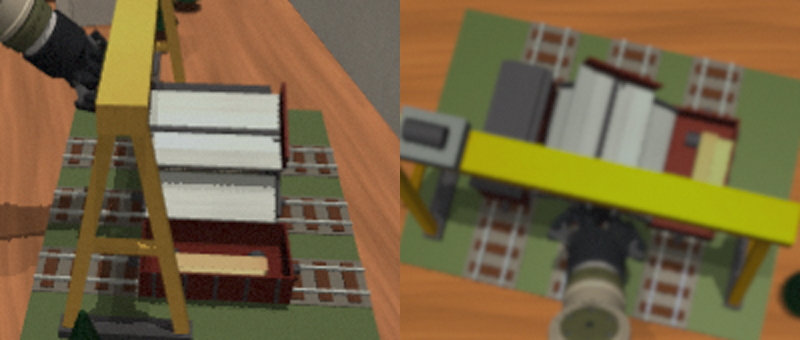

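The tray is at about −0.41 and rising, with both baulks still in the red wagon at crop (712,155). I'll relieve the downward bias and continue.

>>> move_arm:
  targets:
    - [[-3,3,-1],[0.1,0,-0.2],0.5]
    - [[-4,8,-1],[0.2,0,-0.4],0.5]
    - [[-4,12,-1],[0.5,0,-0.7],0.5]
    - [[-4,16,-1],[0.7,0,-0.9],0.5]
    - [[-4,16,-1],[0.7,0,-0.9],0.5]

```text
clock: 12.78
tcp_pos: [0.6003, 0.0939, 0.2205]
orientation: [0.382, 0.091, 0.92, -0.01]
wrist_force: [4.6, -10.6, 9.7]
finger_gap: 0.0278
grip_force: 28.4
```

```bash
python3 chk.py; python3 back.py .0084 0,0
```

```text
joint [ 0.102 -0.097 -0.781  0.116 -0.16   0.235] Ftool [-11.7  -9.1  -2.7]
-0.84 -0.6 45
[ 21.6 -34.1  11.8] [-2.2  -0.02  2.24]
-0.86 -0.6 45
[ 22.3 -35.1  12.5] [-2.2  -0.02  2.24]
-0.89 -0.6 45
[ 23.4 -36.5  13.6] [-2.2  -0.02  2.24]
[0.5744, 0.0997, 0.2267] tip -0.1567449159502265
[0.5768, 0.0991, 0.2264] tip -0.15966025146159027
[0.5797, 0.0963, 0.2259] tip -0.19330275415603487
[ 8.3 11.5 -1.2] [ 0.24 -0.01 -0.19]
```

>>> move_arm:
  targets:
    - [[-3,3,0],[0.1,0,-0.1],0.5]
    - [[-3,6,0],[0.2,0,-0.2],0.5]
    - [[-3,9,0],[0.2,0,-0.2],0.5]
    - [[-3,9,0],[0.2,0,-0.2],0.5]

```text
clock: 13.68
tcp_pos: [0.6029, 0.1026, 0.2222]
orientation: [0.379, 0.082, 0.921, -0.032]
wrist_force: [0.4, -7.3, 10.3]
finger_gap: 0.0273
grip_force: 23.9
```

```bash
python3 chk.py|tail -n +8;python3 chk.py|tail -n +8; python3 back.py .0084 0,0; python3 -c "from h import *;print(cur()[1].inv().apply(env.get_state()['wrist_force']))"
```

```text
[0.5782, 0.1071, 0.2282] tip -0.03858051323121523
[0.5799, 0.1071, 0.2307] tip -0.03288135655892716
[0.5791, 0.108, 0.2289] tip -0.02309179807761959
[0.5815, 0.1084, 0.2296] tip -0.011015081874180262
[ 9.8  2.6 -1.1] [ 0.05 -0.02  0.01]
[-7.84434238 -6.88917379 -6.33705057]
```

>>> move_arm:
  targets:
    - [[-1.5,1.5,-1],[0,0,0],0.5]
    - [[-2.5,2.8,-1.5],[0,0,0],0.5]
    - [[-2.5,2.8,-1.5],[0,0,0],0.5]
    - [[-2.5,1,-1.5],[0,0,0],0.5]
    - [[-2.5,1,-1.5],[0,0,0],0.5]

```text
clock: 15.1
tcp_pos: [0.6032, 0.105, 0.2229]
orientation: [0.378, 0.081, 0.922, -0.03]
wrist_force: [8.2, -2.5, 2.4]
finger_gap: 0.0278
grip_force: 21.0
```

```bash
python3 chk.py|tail -n +8;python3 -c "
from h import *
p,R=cur();print(R.inv().apply(env.get_state()['wrist_force']),p@V)"
```

```text
[0.5821, 0.111, 0.2286] tip 0.02739713164710797
[0.5799, 0.1098, 0.2303] tip 0.004417931140324609
[-6.97799829 -2.67800749  5.86481619] 0.21319519930873662
```

>>> move_arm:
  targets:
    - [[0,0,0],[0,0,0],0.2]
    - [[0,0,0],[0,0,0],0]
    - [[0,0,0],[0,0,0],-0.4]
    - [[0,0,0],[0,0,0],-0.4]
    - [[0,0,0],[0,0,0],-0.4]

```text
clock: 16.12
tcp_pos: [0.6001, 0.1058, 0.2199]
orientation: [0.375, 0.08, 0.923, -0.03]
wrist_force: [-0.0, -0.1, -0.5]
finger_gap: 0.0596
grip_force: 0.0
```

```bash
python3 look.py p7 knob baulk_a_mid baulk_b_mid; python3 chk.py|tail -n +8
```

```text
side knob [ 0.669 -0.1    0.04 ] 0.47 [377. 251.]
side baulk_a_mid [0.324 0.19  0.014] 0.83 [250. 205.]
side baulk_a_mid [ 0.684 -0.072  0.038] 0.51 [380. 244.]
side baulk_b_mid [ 0.666 -0.1    0.037] 0.53 [376. 252.]
top knob [0.582 0.11  0.23 ] 0.84 [288. 184.]
top baulk_a_mid [ 0.683 -0.073  0.043] 0.73 [350. 165.]
top baulk_a_mid [0.701 0.082 0.158] 0.3 [300. 150.]
top baulk_b_mid [ 0.67  -0.1    0.042] 0.43 [358. 169.]
[0.5797, 0.1091, 0.2296] tip -0.005876308689197609
[0.5797, 0.11, 0.2289] tip 0.0068153906727406646
```

View pics/p7.png

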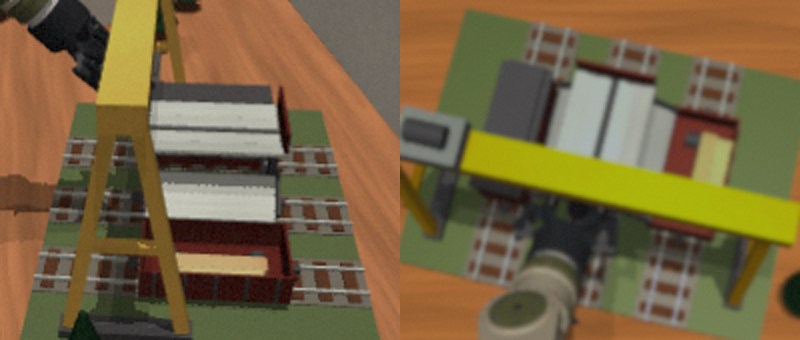

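The tray is empty and level, the knob is free, and both baulks are in the wagon at crop (712,155). I'll retract.

>>> move_arm:
  targets:
    - [[0,0,-20],[0,0,0],-0.4]
    - [[0,0,-50],[0,0,0],-0.4]
    - [[0,0,-90],[0,0,0],-0.4]
    - [[0,0,-130],[0,0,0],-0.4]
    - [[0,0,-130],[0,0,0],-0.4]

```text
clock: 17.55
tcp_pos: [0.5111, 0.1214, 0.317]
orientation: [0.378, 0.08, 0.922, -0.029]
wrist_force: [0.1, -0.5, 0.4]
finger_gap: 0.0597
grip_force: 0.0
```

```bash
python3 chk.py|tail -n +8; python3 look.py p8 wagon_mid van_mid gantry hut fir baulk_b_mid tray
```

```text
[0.6754, -0.0623, 0.049] tip -2.200958967538833
[0.5805, 0.1114, 0.2294] tip 0.028537897304110386
[0.5814, 0.1122, 0.2307] tip 0.04135220834807627
side wagon_mid [ 0.675 -0.063  0.049] 0.87 [376. 239.]
side wagon_mid [ 0.721 -0.43   0.035] 0.87 [441. 366.]
side wagon_mid [0.704 0.084 0.158] 0.5 [376. 175.]
side hut [ 0.652  0.483 -0.003] 0.58 [336. 156.]
side hut [ 0.669 -0.102  0.04 ] 0.42 [377. 252.]
side fir [ 0.482 -0.241 -0.001] 0.56 [313. 314.]
side fir [ 0.668 -0.098  0.04 ] 0.48 [376. 251.]
side baulk_b_mid [ 0.667 -0.101  0.042] 0.49 [376. 251.]
side tray [0.702 0.083 0.159] 0.74 [376. 175.]
top wagon_mid [ 0.721 -0.424  0.035] 0.71 [456. 155.]
top wagon_mid [ 0.676 -0.058  0.041] 0.57 [346. 167.]
top van_mid [0.724 0.229 0.08 ] 0.95 [257. 149.]
top hut [ 0.649  0.484 -0.002] 0.97 [186. 177.]
top fir [ 0.484 -0.241 -0.002] 0.9 [400. 227.]
top baulk_b_mid [0.58  0.11  0.227] 0.66 [288. 184.]
top baulk_b_mid [ 0.67  -0.101  0.041] 0.45 [358. 169.]
top tray [0.699 0.083 0.161] 0.86 [300. 150.]
```

View pics/p8.png

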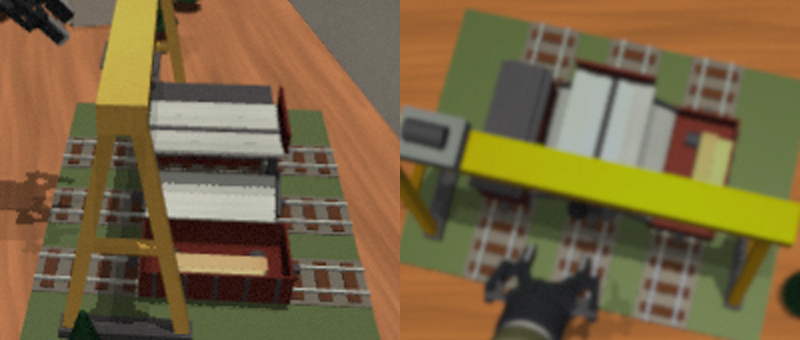

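The arm is clear, the tray is level and empty, and both baulks are in the red wagon at crop (712,155). Nothing else has moved, so I'll hand in.

```bash
python3 -c "
from workcell import env
print(env.hand_in())"
```

```text
the job is handed in; nothing more can be done
None
```

The job is handed in (no verdict came back): I tipped the tray to its stop towards the open red wagon, both baulks slid into it, and the empty tray is back level with the lever released and everything else unmoved in the final pictures.

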